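# Free the banding wheel's brake and turn the wet jug to the customers

### The arm

A 6-joint arm with a two-finger parallel gripper is mounted at the origin on the work surface. World frame = base frame: x ahead of the robot, y to its left, z up, the work surface at z = 0. Lengths are in m, angles in rad, forces in N, time in s.
With the tool pointing down it reaches from about 0.25 to 0.775 m from the base axis. Payload 4 kg.
Tool frame: the origin (TCP) lies on the centre line of the jaws, within the pads' length; the fingertips stand 17 mm ahead of it and the grasp point (between the pads) lies 2 mm behind it; z points along the fingers, y is the line along which they close (so a half turn about z gives the same grasp; the last joint's range is limited). The gripper opens to 94 mm and grips with 3 to 60 N. Pads are 16 mm wide; open, the fingers measure 119 mm over their backs; the gripper's body (75 mm by 177 mm) begins 78 mm behind the grasp point.
Start: joints at [-1.397, 0.087, 1.371, -0, 1.684, -0.103], TCP at [0.15, -0.529, 0.223] pointing down, gripper open.
Joint ranges: [-3.1, 3.1], [-0.76, 2.03], [0.27, 2.55], [-1.08, 4.22], [0.17, 2.65], [-2.57, 2.57]. Speed limits (rad/s): [2.79, 2.79, 3.14, 3.14, 3.14, 3.14].

### API

Orientations are given as [roll, pitch, yaw] about the fixed x, y, z axes, in that order (R = Rz(yaw) Ry(pitch) Rx(roll)).
In Python, from bench import robot gives the robot as it stands.
- The arm moves only by the tool servo_tool, never from a script. Its argument "plan" is a list of rows, each a list of 7 numbers: the shift along the tool's x, y, z normalised to -1 to 1, where 1 is 0.1 m, then the turn, a rotation vector about the tool's x, y, z normalised to -1 to 1, where 1 is pi/2 rad, then the finger opening in mm, from 0 to 94. In form: [[x, y, z, ax, ay, az, gripper], ...]. A call has 1 to 12 rows; each row is the pose to reach, as a shift and turn from the pose commanded when the call began, along the tool's axes at that moment; what a row does not reach only later rows make up. A row lasts 1/12 s, in which the tool goes at most 41.7 mm and 7.16 degrees, less where a joint would pass 70% of its speed; a pose out of reach is approached as far as the arm can. A call with a number of a shift or a turn outside -1 to 1 is refused whole. A call with a gripper value outside its range is refused whole. The fingers move at their own pace and stop on an object; the grip force is fixed at half the most. Time passes only in rows, so rows that repeat a pose let the fingers close. It gives the time, the measured TCP pose, the force, the opening and the grip force at its end, in the units of the state.
- robot.get_obs(): the state, without advancing time (a new reading comes with each control period).
- robot.snapshot(name): name is "scene" or "side" or "wrist"; returns the picture (420x560x3 uint8, red, green, blue); there is no depth.
- robot.camera_params(name): a dict with "camera_matrix" (3x3 intrinsics, pixels), "rvec" (rotation vector, rad) and "tvec" (3), from world to camera coordinates, as OpenCV has them; the wrist camera has in their place "tool_from_camera" (4x4, takes a point from camera to tool coordinates, whose origin is the TCP and whose axes are the flange's). Camera axes: x right, y down, z forward; pixel columns grow to the right and rows downward; lengths in m; the calibration is good to about 2 mm. A picture is of the moment at which its call begins: read the wrist's pose just before it. camera_params takes no time and is no camera call.
- robot.close_job(): hands the job in; it is judged then, once.
Trained networks look in the newest picture that a camera, given by its name, has taken for a name from the list of things; names that differ only in an ending like _2 or _b are one class to them, and where a whole thing is asked for, a point or a joint stands for the part that bears it (a point fixed in the world has none). Each returns a list of dicts, best first, with "conf" (0 to 1); they miss things now and then, are a little off and sometimes report something else, mostly with a low value. They report only what shows in the picture. A call takes as long as a camera call. They do not tell look-alikes from the thing itself.
- robot.find_in(thing, camera): "extent" ([centre column, centre row, width, height] in pixels, round what is visible of it).
The state is a dict: "time": time; "joint_positions": joint angles; "qvel": joint speeds; "joint_torque": joint torques, N m; "tool_pos": TCP position; "ee_rot": TCP orientation; "wrist_force": force on the tool from outside, world axes, zero at the start; "wrist_torque": the same for the moment, N m; "width": finger opening in m; "finger_force": force on a finger pad.
Only numpy, scipy, OpenCV 4.12 (cv2) and the standard library are available. Lean on these libraries where they do the work, as an engineer would, in place of code of your own. Each camera call takes 0.05 s, during which the arm holds its last target. There are 200 camera calls.

### The job

The potter's wheel is held by a brake thumbscrew at its rim: roll a fingertip across the top of the knurled brass head, stroke after stroke, to loosen it by two full turns (at most half a turn more). Then, with a fingertip on the bare metal of the wheel, turn the wheel until the spout of the jug points straight away from the robot, squarely towards the far side of the table, and let go. The jug is freshly dipped and still wet, so do not touch it, pick nothing up, and leave the other things where they are.

Things in the scene. Friction and masses are not known exactly. Their poses are not given: they have to be found in the camera images.
- turntable: Dark cast-iron base of the wheel, fixed to the table, 160 mm across, with a low tongue to an upright lug (141 to 155 mm from the wheel's axis, 26 mm wide, top at 71 mm) that carries the brake screw. Origin at the centre of its underside, under the wheel's axis; x points level out along the brake screw, z up.
- wheel_centre (a point): Centre of the top face of the wheel: a bare aluminium disc 250 mm in diameter, 16 mm thick, top 66 mm above the table. It turns about the vertical through this point, both ways without end. With the brake off, about 0.3 N at its edge moves it and it stays where it is left. Axes as turntable.
- screw_head (a point): Centre of the brake screw's knurled brass head: a disc 34 mm in diameter, 16 mm wide, axis level, 58 mm above the table (rim top at 75 mm), 172 mm from the wheel's axis when tight. Axes do not spin: x outward along the screw, z up; loosening moves the rim's top towards -y (right-hand thread: anticlockwise facing the head, its top goes to that viewer's left).
- brake_screw (a joint): Turn of the brake screw in rad: 0 at the start (tight), growing as it loosens; two full turns are 12.57; end stop at 22. The head moves out 2 mm per turn. About 1.5 N along the rim turns it; it stays where it is left. A smooth land with a dark engraved line crosses the knurling and runs down the outer face: on top at the start.
- wheel (a joint): Turn of the wheel on its base in rad, 0 at the start, growing anticlockwise seen from above. Held firmly by the rubber pad of the brake screw until the screw is slackened.
- jug: Small squat terracotta jug, freshly dipped in dark slip, with one cream band: 54 mm tall, 72 mm across the belly, 0.15 to 0.3 kg, standing loose at the centre of the wheel. Origin at the centre of its underside, x axis towards the spout (tip 60 mm from the axis), the ring handle opposite (to 55 mm from the axis); outside a radius of 60 mm the wheel is bare.
- table_point (a point): A point on the table top 450 mm straight ahead of the robot's base, between the robot and the wheel's axis; nothing to handle, it only gives directions: its axes are those of the world, x points straight away from the robot to the far side of the table, z up.
- cup: Bystander: plain terracotta cup, 66 mm across and 58 mm tall, to the robot's right of the wheel. Origin under its centre.
- brush: Bystander: slip brush 170 mm long, lying to the robot's left of the wheel.
- saucers: Bystander: stack of small terracotta saucers, 88 mm across and 54 mm tall, on the robot's left, nearer than the brush. Origin under its centre.
- clay_bottle: Bystander: small narrow-necked terracotta bottle, 86 mm across and 86 mm tall, on the robot's right, nearer than the cup. Origin under its centre.
There are look-alikes about, which are no part of the job. Leave any blue, green or turquoise look-alike of the jug alone.

How it is judged:
By the outcome, as a careful person would: the job done as asked, in the order asked, and still so for the second after the job is handed in, with the robot touching nothing.
It also fails if it takes over 72 s, if anything falls off the work surface, if the arm or the gripper's body presses on something with over 40 N, if the wrist force passes 120 N, or if a joint passes its speed limit or range.

## Working session

There is one attempt and no reset: what is moved stays moved. The work goes in short steps, Python scripts to look and compute and a tool call to move; the robot and the scene stay as the last step left them, time stands still between calls to the robot, and variables do not carry over. Pictures are saved under pics/ and viewed, at most 13 in all, crops included, and the job is handed in when it is done.

Besides the shell and the picture viewer there is one more tool, called in YAML: its name, and indented under it one key for each argument. servo_tool: Moves the arm, as the interface text tells. Scaled input: -1 to 1 covers 0.1 m each way for a shift and pi/2 rad each way for a turn. Its arguments: {"type":"object","properties":{"plan":{"type":"array","items":{"type":"array","items":{"type":"number"}}}},"required":["plan"]}

```bash
ls; mkdir -p pics; python3 - <<'E'
from bench import robot
import cv2, numpy as np
o=robot.get_obs();print(o['time'],o['tool_pos'],o['ee_rot'],o['width'])
ims=[]
for c in("scene","side"):
    im=robot.snapshot(c);cv2.imwrite(f"pics/{c}0.png",im[:,:,::-1])
    p=robot.camera_params(c);R=cv2.Rodrigues(np.array(p['rvec'],float))[0];print(c,np.array(p['camera_matrix']).tolist(),(-R.T@np.array(p['tvec']).ravel()).round(3),R[2].round(3))
    for t in("jug","wheel_centre","screw_head","cup"):
        print(c,t,[(np.round(d['extent']).tolist(),round(d['conf'],2)) for d in robot.find_in(t,c)][:4])
E
```

```text
pics
0.0 [ 0.15018856 -0.52857402  0.22132322] [-3.13943383e+00 -1.91882605e-04  2.76776736e-01] 0.0942605633357835
scene [[507.71701188901403, 0.0, 275.41464084613574], [0.0, 507.71701188901403, 204.60324537738367], [0.0, 0.0, 1.0]] [ 1.361 -0.05   1.183] [-0.608  0.031 -0.793]
scene jug [([363.0, 225.0, 29.0, 28.0], 0.94), ([262.0, 232.0, 30.0, 37.0], 0.81), ([160.0, 264.0, 25.0, 33.0], 0.67), ([311.0, 167.0, 26.0, 32.0], 0.63)]
scene wheel_centre [([270.0, 248.0, 110.0, 81.0], 0.73)]
scene screw_head [([320.0, 226.0, 21.0, 16.0], 0.5)]
scene cup [([133.0, 233.0, 25.0, 31.0], 0.6)]
side [[496.23258544087207, 0.0, 287.85273251317284], [0.0, 496.23258544087207, 214.92730601194847], [0.0, 0.0, 1.0]] [ 0.239 -1.129  1.014] [ 0.209  0.748 -0.63 ]
side jug [([272.0, 183.0, 32.0, 23.0], 0.87), ([319.0, 174.0, 18.0, 24.0], 0.83), ([362.0, 287.0, 29.0, 29.0], 0.74), ([314.0, 214.0, 37.0, 25.0], 0.62)]
side wheel_centre [([316.0, 221.0, 85.0, 68.0], 0.59)]
side screw_head []
side cup [([335.0, 323.0, 26.0, 37.0], 0.97)]
```

View pics/scene0.png

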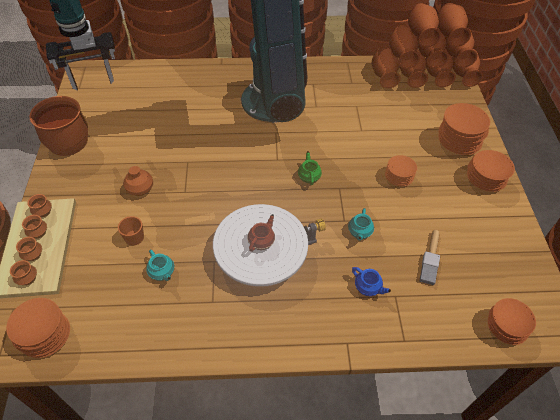

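```bash
cat > h.py <<'E'
import cv2, numpy as np
from bench import robot
from scipy.spatial.transform import Rotation as Ro
def cam(c):
    p=robot.camera_params(c);K=np.array(p['camera_matrix'],float)
    if c=='wrist':
        o=robot.get_obs();T=np.eye(4);T[:3,:3]=Ro.from_euler('xyz',o['ee_rot']).as_matrix();T[:3,3]=o['tool_pos']
        W=np.linalg.inv(T@np.array(p['tool_from_camera']));return K,W[:3,:3],W[:3,3]
    return K,cv2.Rodrigues(np.array(p['rvec'],float))[0],np.array(p['tvec'],float).ravel()
def ray(c,u,v,z,C=None):
    K,R,t=C or cam(c);d=R.T@np.linalg.solve(K,[u,v,1]);o=-R.T@t
    return o+d*(z-o[2])/d[2]
def proj(C,P):
    K,R,t=C;q=K@(R@np.asarray(P,float).T+t[:,None]);return (q[:2]/q[2]).T
E
python3 - <<'E'
import cv2
from h import *
a=cv2.imread('pics/scene0.png')[150:330,190:420];b=cv2.imread('pics/side0.png')[130:310,220:450]
cv2.imwrite('pics/crop0.png',cv2.resize(np.hstack([a,b]),(800,313),interpolation=cv2.INTER_CUBIC))
print('wheel',ray('scene',270,248,.066),ray('side',316,221,.066));print('screw',ray('scene',320,226,.06))
for u,v in[(363,225),(262,232),(160,264),(311,167)]:print(ray('scene',u,v,.03))
E
```

```text
wheel [ 0.6466631  -0.02601687  0.066     ] [ 0.62645699 -0.05354037  0.066     ]
screw [0.57731512 0.1115378  0.06      ]
[0.55715614 0.23580771 0.03      ]
[ 0.57091378 -0.04541812  0.03      ]
[ 0.66304009 -0.31494412  0.03      ]
[0.3373008  0.10911168 0.03      ]
```

View pics/crop0.png

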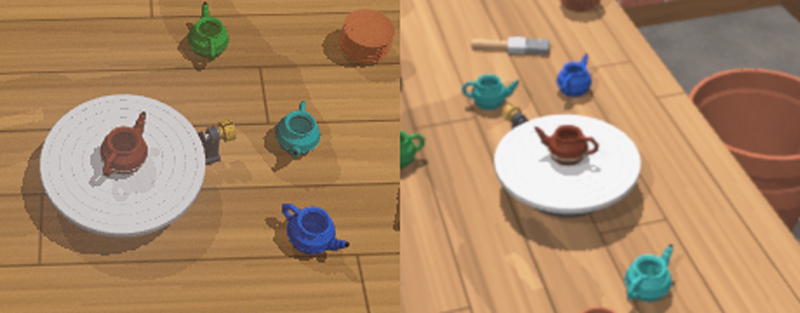

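The target is the dark brown jug on the wheel, at scene (262,232). Its look-alikes are green (311,167), teal (362,225) and (160,264), and blue (370,283). The close crop confirms the choice: its spout points up and slightly right, towards the robot. The brass head is at (321,226).

```bash
python3 - <<'E'
from h import *
from scipy.optimize import least_squares
a=np.linspace(0,2*np.pi,90)
obs={}
for c in('scene','side'):
    im=cv2.imread(f'pics/{c}0.png');h=cv2.cvtColor(im,cv2.COLOR_BGR2HSV)
    m=((h[...,1]<50)&(h[...,2]>110)).astype(np.uint8)
    n,l,s,ce=cv2.connectedComponentsWithStats(m)
    u,v={'scene':(240,265),'side':(316,235)}[c]
    k=l[v,u];cn=cv2.findContours((l==k).astype(np.uint8),0,1)[0][0][:,0];hull=cv2.convexHull(cn)[:,0].astype(float)
    C=cam(c)
    def f(p):
        ring=[proj(C,np.c_[p[0]+.125*np.cos(a),p[1]+.125*np.sin(a),0*a+z]) for z in(.066,.05)]
        q=cv2.convexHull(np.vstack(ring).astype(np.float32))
        return [cv2.pointPolygonTest(q,tuple(map(float,x)),True) for x in hull]
    r=least_squares(f,[.63,-.04],diff_step=1e-2,loss='soft_l1');print(c,s[k],r.x,r.cost/len(hull))
    y=((h[...,0]>17)&(h[...,0]<32)&(h[...,1]>130)&(h[...,2]>120)).astype(np.uint8)
    x0,y0=[(300,210),(270,185)][c=='side']
    y=y[y0:y0+30,x0:x0+40];ys,xs=np.nonzero(y);
    if len(xs):obs[c]=(xs.mean()+x0,ys.mean()+y0);print(c,len(xs),obs[c],ray(c,*obs[c],.060))
print(np.array(robot.camera_params('wrist')['tool_from_camera']).round(3).tolist())
E
```

```text
scene [ 213  204   96   82 5493] [ 0.62367281 -0.05121244] 0.11730887642260987
scene 75 (np.float64(320.70666666666665), np.float64(223.86666666666667)) [0.57034019 0.11411858 0.06      ]
side [ 274  196   84   57 3293] [ 0.62710564 -0.04855663] 0.057953495591505415
side 43 (np.float64(282.6744186046512), np.float64(193.04651162790697)) [0.57027552 0.11767211 0.06      ]
[[-0.001, -0.973, -0.23, 0.066], [1.0, -0.001, 0.0, -0.001], [-0.0, -0.23, 0.973, -0.162], [0.0, 0.0, 0.0, 1.0]]
```

servo_tool:
  plan:
    - [0.4,-0.4,0,0,0,0,0]
    - [0.8,-0.8,0,0,0,0,0]
    - [1,-1,0,0,0,-0.2,0]
    - [1,-1,0,0,0,-0.2,0]

```text
time: 0.83
tool_pos: [0.2208, -0.4021, 0.2229]
ee_rot: [-3.141, -0.002, 0.535]
wrist_force: [0.0, -0.9, 1.1]
width: 0.0707
finger_force: 0.0
```

servo_tool:
  plan:
    - [0.38,-0.15,0,0,0,0,0]
    - [0.76,-0.3,0,0,0,0,0]
    - [1,-0.4,0,0,0,0,0]

```text
time: 1.08
tool_pos: [0.2869, -0.3182, 0.2229]
ee_rot: [3.141, -0.001, 0.528]
wrist_force: [0.4, -0.3, 0.5]
width: 0.0509
finger_force: 0.0
```

servo_tool:
  plan:
    - [0.38,-0.15,0,0,0,0,0]
    - [0.76,-0.3,0,0,0,0,0]
    - [1,-0.4,0,0,0,0,0]

```text
time: 1.33
tool_pos: [0.3533, -0.2332, 0.2229]
ee_rot: [3.141, -0.002, 0.529]
wrist_force: [0.3, -0.1, -0.6]
width: 0.0307
finger_force: 0.0
```

servo_tool:
  plan:
    - [0.38,-0.15,0,0,0,0,0]
    - [0.76,-0.3,0,0,0,0,0]
    - [1,-0.4,0,0,0,0,0]

```text
time: 1.58
tool_pos: [0.4197, -0.1482, 0.2228]
ee_rot: [3.141, -0.002, 0.529]
wrist_force: [0.4, -0.4, 0.2]
width: 0.0108
finger_force: 0.0
```

servo_tool:
  plan:
    - [0.38,-0.15,0,0,0,0,0]
    - [0.76,-0.3,0,0,0,0,0]
    - [1,-0.4,0,0,0,0,0]

```text
time: 1.83
tool_pos: [0.486, -0.0632, 0.2226]
ee_rot: [-3.141, -0.001, 0.529]
wrist_force: [-0.9, -0.0, -0.4]
width: -0.0002
finger_force: 0.0
```

servo_tool:
  plan:
    - [0.2,-0.08,0,0,0,-0.08,0]
    - [0.4,-0.16,0,0,0,-0.16,0]
    - [0.6,-0.24,0,0,0,-0.24,0]
    - [0.8,-0.3,0,0,0,-0.32,0]
    - [1,-0.4,0,0,0,-0.4,0]
    - [1,-0.4,0,0,0,-0.48,0]
    - [1,-0.4,0,0,0,-0.56,0]
    - [1,-0.4,0,0,0,-0.64,0]
    - [1,-0.4,0,0,0,-0.72,0]
    - [1,-0.4,0,0,0,-0.8,0]
    - [1,-0.4,0,0,0,-0.83,0]
    - [1,-0.4,0,0,0,-0.83,0]

```text
time: 2.83
tool_pos: [0.5508, 0.0187, 0.2225]
ee_rot: [3.142, 0.0, 1.831]
wrist_force: [-0.3, -0.3, -0.0]
width: 0.0004
finger_force: 0.0
```

```bash
python3 - <<'E'
from h import *
o=robot.get_obs();print(o['tool_pos'],o['ee_rot'],o['joint_positions'],o['wrist_force'])
C=cam('wrist');im=robot.snapshot('wrist');cv2.imwrite('pics/w1.png',im[:,:,::-1])
print([(np.round(d['extent']).tolist(),round(d['conf'],2),ray('wrist',*d['extent'][:2],.075,C)) for d in robot.find_in('screw_head','wrist')][:4])
print(proj(C,[[.571,.114,.075],[.625,-.05,.066]]))
E
```

```text
[0.55083827 0.01873746 0.2224767 ] [3.14157982e+00 1.29101358e-04 1.83138688e+00] [-6.87994807e-02  8.97863390e-02  1.36796906e+00 -1.18765394e-04
  1.68378335e+00 -3.29403424e-01] [-0.28166609 -0.28222717 -0.00662442]
[([327.0, 121.0, 36.0, 65.0], 0.94, array([0.57592203, 0.09486187, 0.075     ]))]
[[328.1527375   97.62621782]
 [331.0606263  278.42998643]]
```

View pics/w1.png

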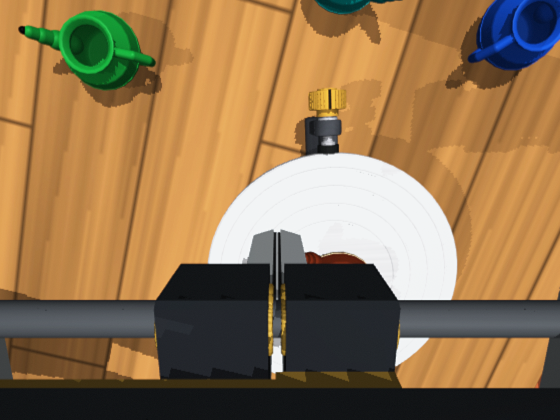

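The head is at wrist pixel (327,99), matching the predicted (328,98). The spot between head and lug is clear. Moving to the start of the stroke.

servo_tool:
  plan:
    - [0.3,0.1,0,0,0,-0.03,0]
    - [0.6,0.2,0.3,0,0,-0.03,0]
    - [0.88,0.33,0.6,0,0,-0.03,0]
    - [0.88,0.33,0.9,0,0,-0.03,0]
    - [0.88,0.33,1,0,0,-0.03,0]
    - [0.88,0.33,1,0,0,-0.03,0]

```text
time: 3.43
tool_pos: [0.5575, 0.112, 0.1184]
ee_rot: [-3.133, -0.001, 1.878]
wrist_force: [-0.2, -0.3, -0.1]
width: 0.0004
finger_force: 0.0
```

```bash
python3 - <<'E'
from h import *
o=robot.get_obs();print(o['tool_pos'],o['ee_rot'],o['wrist_force'])
C=cam('wrist');im=robot.snapshot('wrist');cv2.imwrite('pics/w2.png',im[:,:,::-1])
print([(np.round(d['extent']).tolist(),round(d['conf'],2)) for d in robot.find_in('screw_head','wrist')][:4])
print(proj(C,[[.5714,.115,.075],o['tool_pos']-[0,0,.017]]))
E
```

```text
[0.55753918 0.11204864 0.11843945] [-3.13333866e+00 -1.17508581e-03  1.87760226e+00] [-0.22353341 -0.34454158 -0.13562011]
[([299.0, 235.0, 52.0, 43.0], 0.69)]
[[300.2521239  234.25645471]
 [277.35503353 247.09587445]]
```

View pics/w2.png

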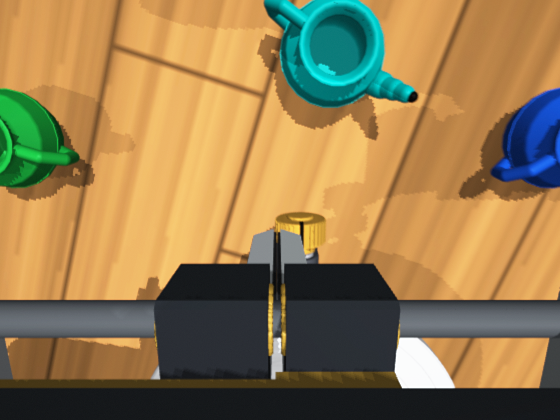

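servo_tool:
  plan:
    - [0,0,0.2,0,0,0,0]
    - [0,0,0.2,0,0,0,0]
    - [0,0,0.2,0,0,0,0]

```text
time: 3.78
tool_pos: [0.5607, 0.1114, 0.1039]
ee_rot: [3.14, 0.0, 1.876]
wrist_force: [0.6, 0.5, 0.5]
width: 0.0005
finger_force: 0.0
```

servo_tool:
  plan:
    - [0,0,0.08,0,0,0,0]
    - [0,0,0.13,0,0,0,0]
    - [0,0,0.13,0,0,0,0]
    - [0,0.04,0.13,0,0,0,0]
    - [0,0.08,0.13,0,0,0,0]
    - [0,0.12,0.13,0,0,0,0]

```text
time: 4.28
tool_pos: [0.5725, 0.1161, 0.0921]
ee_rot: [3.139, 0.0, 1.878]
wrist_force: [-1.7, -0.4, 5.3]
width: 0.0009
finger_force: 3.1
```

servo_tool:
  plan:
    - [0,0.04,0,0,0,0,0]
    - [0,0.08,0,0,0,0,0]
    - [0,0.12,0,0,0,0,0]
    - [0,0.12,-0.1,0,0,0,0]
    - [0,-0.12,-0.1,0,0,0,0]
    - [0,-0.12,-0.1,0,0,0,0]

```text
time: 4.78
tool_pos: [0.5577, 0.1117, 0.0993]
ee_rot: [-3.138, -0.0, 1.878]
wrist_force: [0.3, 0.1, -0.7]
width: 0.0004
finger_force: 0.0
```

```bash
python3 - <<'E'
from h import *
o=robot.get_obs();print(o['tool_pos'],o['ee_rot'],o['wrist_force'])
C=cam('wrist');im=robot.snapshot('wrist')[:,:,::-1]
print(proj(C,[[.5714,.115,.075],[.5688,.1229,.075],[.5688,.1229,.058]]))
cv2.imwrite('pics/w3.png',cv2.resize(im[180:280,220:360],(700,500),interpolation=cv2.INTER_CUBIC))
E
```

```text
[0.55772146 0.11168059 0.0993423 ] [-3.13832216e+00 -1.97363674e-04  1.87767340e+00] [ 0.26225478  0.13327366 -0.68925311]
[[301.8967031  244.1110703 ]
 [301.96346295 230.15491013]
 [300.06821399 221.65655161]]
```

View pics/w3.png

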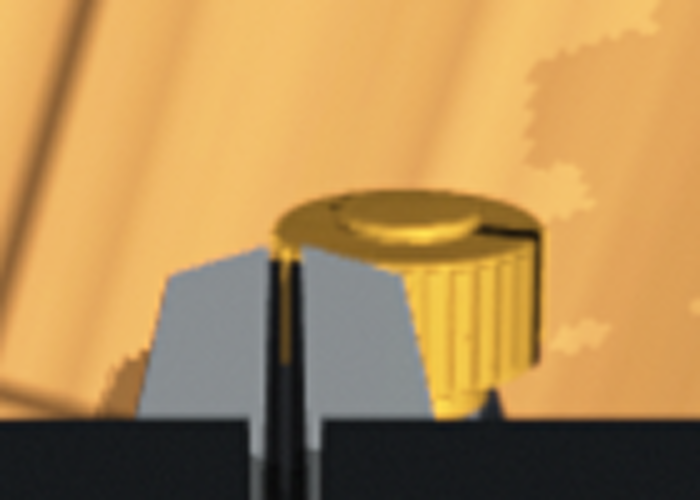

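The engraved line is now at the right edge of the head, about (534,240) in the crop. That is about 78° for 23 mm of stroke, so the fingertip rolls without slipping. Continuing.

servo_tool:
  plan:
    - [0,0,0.08,0,0,0,0]
    - [0,0,0.1,0,0,0,0]
    - [0,0.04,0.1,0,0,0,0]
    - [0,0.08,0.1,0,0,0,0]
    - [0,0.12,0.1,0,0,0,0]
    - [0,0.16,0.1,0,0,0,0]
    - [0,0.2,0.1,0,0,0,0]
    - [0,0.24,0.1,0,0,0,0]
    - [0,0.24,0,0,0,0,0]
    - [0,0,0,0,0,0,0]
    - [0,0,0,0,0,0,0]

```text
time: 5.75
tool_pos: [0.5576, 0.1116, 0.0989]
ee_rot: [-3.138, -0.0, 1.878]
wrist_force: [0.7, 1.5, -1.7]
width: 0.0004
finger_force: 0.0
```

servo_tool:
  plan:
    - [0,0,0.08,0,0,0,0]
    - [0,0,0.1,0,0,0,0]
    - [0,0.04,0.1,0,0,0,0]
    - [0,0.08,0.1,0,0,0,0]
    - [0,0.12,0.1,0,0,0,0]
    - [0,0.16,0.1,0,0,0,0]
    - [0,0.2,0.1,0,0,0,0]
    - [0,0.24,0.1,0,0,0,0]
    - [0,0.24,0,0,0,0,0]
    - [0,0,0,0,0,0,0]
    - [0,0,0,0,0,0,0]

```text
time: 6.67
tool_pos: [0.5577, 0.1116, 0.0989]
ee_rot: [-3.138, -0.0, 1.878]
wrist_force: [-0.5, 0.2, -0.2]
width: 0.0004
finger_force: 0.0
```

servo_tool:
  plan:
    - [0,0,0.08,0,0,0,0]
    - [0,0,0.1,0,0,0,0]
    - [0,0.04,0.1,0,0,0,0]
    - [0,0.08,0.1,0,0,0,0]
    - [0,0.12,0.1,0,0,0,0]
    - [0,0.16,0.1,0,0,0,0]
    - [0,0.2,0.1,0,0,0,0]
    - [0,0.24,0.1,0,0,0,0]
    - [0,0.24,0,0,0,0,0]
    - [0,0,0,0,0,0,0]
    - [0,0,0,0,0,0,0]

```text
time: 7.58
tool_pos: [0.5577, 0.1116, 0.0989]
ee_rot: [-3.138, -0.0, 1.878]
wrist_force: [0.3, -0.1, -1.7]
width: 0.0006
finger_force: 0.0
```

```bash
python3 - <<'E'
from h import *
o=robot.get_obs();print(o['time'],o['tool_pos'],o['wrist_force'])
im=robot.snapshot('wrist')[:,:,::-1]
cv2.imwrite('pics/w4.png',cv2.resize(im[180:280,220:360],(700,500),interpolation=cv2.INTER_CUBIC))
E
```

```text
7.5833 [0.55769639 0.11158388 0.09892964] [ 0.31387485 -0.12772344 -1.65522712]
```

View pics/w4.png

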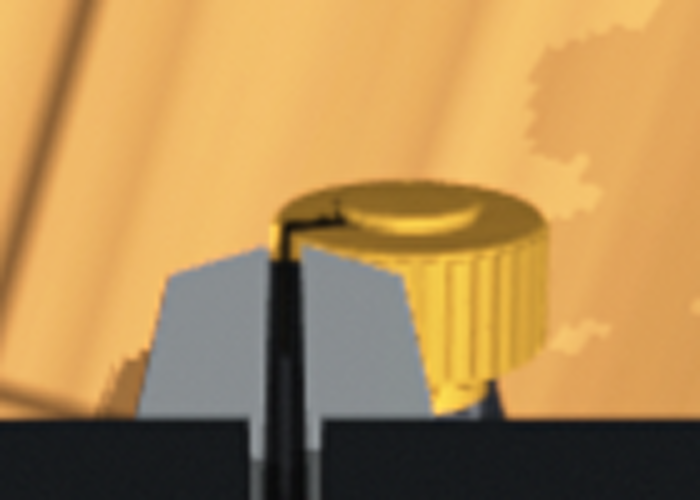

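The line is at (285,230), on the left of the face and about 66° before the top. So roughly 294° after 4 strokes, or 73.5° a stroke. About 7 more are needed; I'll do 5 and check.

servo_tool:
  plan:
    - [0.02,0,0.08,0,0,0,0]
    - [0.02,0,0.1,0,0,0,0]
    - [0.02,0.04,0.1,0,0,0,0]
    - [0.02,0.08,0.1,0,0,0,0]
    - [0.02,0.12,0.1,0,0,0,0]
    - [0.02,0.16,0.1,0,0,0,0]
    - [0.02,0.2,0.1,0,0,0,0]
    - [0.02,0.24,0.1,0,0,0,0]
    - [0.02,0.24,0,0,0,0,0]
    - [0.02,0,0,0,0,0,0]
    - [0.02,0,0,0,0,0,0]

```text
time: 8.55
tool_pos: [0.5571, 0.1135, 0.0989]
ee_rot: [-3.138, -0.0, 1.878]
wrist_force: [-1.0, 0.1, -0.3]
width: 0.001
finger_force: 0.0
```

servo_tool:
  plan:
    - [0,0,0.08,0,0,0,0]
    - [0,0,0.1,0,0,0,0]
    - [0,0.04,0.1,0,0,0,0]
    - [0,0.08,0.1,0,0,0,0]
    - [0,0.12,0.1,0,0,0,0]
    - [0,0.16,0.1,0,0,0,0]
    - [0,0.2,0.1,0,0,0,0]
    - [0,0.24,0.1,0,0,0,0]
    - [0,0.24,0,0,0,0,0]
    - [0,0,0,0,0,0,0]
    - [0,0,0,0,0,0,0]

```text
time: 9.47
tool_pos: [0.5571, 0.1135, 0.0989]
ee_rot: [-3.138, -0.0, 1.878]
wrist_force: [-0.1, 0.1, -0.2]
width: 0.0004
finger_force: 0.0
```

servo_tool:
  plan:
    - [0,0,0.08,0,0,0,0]
    - [0,0,0.1,0,0,0,0]
    - [0,0.04,0.1,0,0,0,0]
    - [0,0.08,0.1,0,0,0,0]
    - [0,0.12,0.1,0,0,0,0]
    - [0,0.16,0.1,0,0,0,0]
    - [0,0.2,0.1,0,0,0,0]
    - [0,0.24,0.1,0,0,0,0]
    - [0,0.24,0,0,0,0,0]
    - [0,0,0,0,0,0,0]
    - [0,0,0,0,0,0,0]

```text
time: 10.38
tool_pos: [0.5571, 0.1135, 0.0989]
ee_rot: [-3.138, -0.0, 1.878]
wrist_force: [-0.6, 0.3, -0.1]
width: 0.0005
finger_force: 0.0
```

servo_tool:
  plan:
    - [0,0,0.08,0,0,0,0]
    - [0,0,0.1,0,0,0,0]
    - [0,0.04,0.1,0,0,0,0]
    - [0,0.08,0.1,0,0,0,0]
    - [0,0.12,0.1,0,0,0,0]
    - [0,0.16,0.1,0,0,0,0]
    - [0,0.2,0.1,0,0,0,0]
    - [0,0.24,0.1,0,0,0,0]
    - [0,0.24,0,0,0,0,0]
    - [0,0,0,0,0,0,0]
    - [0,0,0,0,0,0,0]

```text
time: 11.3
tool_pos: [0.5571, 0.1135, 0.0989]
ee_rot: [-3.138, -0.0, 1.878]
wrist_force: [0.1, 0.7, -0.4]
width: 0.0008
finger_force: 0.0
```

servo_tool:
  plan:
    - [0,0,0.08,0,0,0,0]
    - [0,0,0.1,0,0,0,0]
    - [0,0.04,0.1,0,0,0,0]
    - [0,0.08,0.1,0,0,0,0]
    - [0,0.12,0.1,0,0,0,0]
    - [0,0.16,0.1,0,0,0,0]
    - [0,0.2,0.1,0,0,0,0]
    - [0,0.24,0.1,0,0,0,0]
    - [0,0.24,0,0,0,0,0]
    - [0,0,0,0,0,0,0]
    - [0,0,0,0,0,0,0]

```text
time: 12.22
tool_pos: [0.5571, 0.1135, 0.0989]
ee_rot: [-3.138, -0.0, 1.878]
wrist_force: [0.5, 0.3, -1.2]
width: 0.0004
finger_force: 0.0
```

```bash
python3 - <<'E'
from h import *
o=robot.get_obs();print(o['time'],o['tool_pos'],o['wrist_force'])
im=robot.snapshot('wrist')[:,:,::-1]
cv2.imwrite('pics/w5.png',cv2.resize(im[180:280,220:360],(700,500),interpolation=cv2.INTER_CUBIC))
E
```

```text
12.2167 [0.55708182 0.11350951 0.09892065] [ 0.48294284  0.32876964 -1.2339362 ]
```

View pics/w5.png

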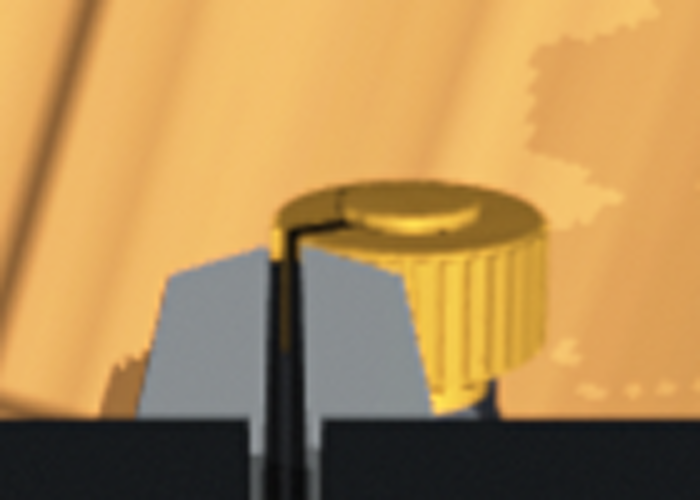

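The line is at (290,235), about 60° before the top again. So about 660° in total at 73° a stroke; two more give about 806°.

servo_tool:
  plan:
    - [0,0,0.08,0,0,0,0]
    - [0,0,0.1,0,0,0,0]
    - [0,0.04,0.1,0,0,0,0]
    - [0,0.08,0.1,0,0,0,0]
    - [0,0.12,0.1,0,0,0,0]
    - [0,0.16,0.1,0,0,0,0]
    - [0,0.2,0.1,0,0,0,0]
    - [0,0.24,0.1,0,0,0,0]
    - [0,0.24,0,0,0,0,0]
    - [0,0,0,0,0,0,0]
    - [0,0,0,0,0,0,0]

```text
time: 13.18
tool_pos: [0.5571, 0.1135, 0.0989]
ee_rot: [-3.138, -0.0, 1.878]
wrist_force: [-0.4, 0.8, -1.1]
width: 0.0006
finger_force: 0.0
```

servo_tool:
  plan:
    - [0,0,0.08,0,0,0,0]
    - [0,0,0.1,0,0,0,0]
    - [0,0.04,0.1,0,0,0,0]
    - [0,0.08,0.1,0,0,0,0]
    - [0,0.12,0.1,0,0,0,0]
    - [0,0.16,0.1,0,0,0,0]
    - [0,0.2,0.1,0,0,0,0]
    - [0,0.24,0.1,0,0,0,0]
    - [0,0.24,0,0,0,0,0]
    - [0,0,-0.2,0,0,0,0]
    - [0,0,-0.2,0,0,0,0]

```text
time: 14.1
tool_pos: [0.5594, 0.1138, 0.1225]
ee_rot: [3.139, 0.001, 1.878]
wrist_force: [0.7, 0.3, 0.1]
width: 0.0002
finger_force: 0.0
```

```bash
python3 - <<'E'
from h import *
o=robot.get_obs();print(o['time'],o['tool_pos'],o['wrist_force'])
im=robot.snapshot('wrist')[:,:,::-1]
cv2.imwrite('pics/w6.png',cv2.resize(im[180:280,220:360],(700,500),interpolation=cv2.INTER_CUBIC))
E
```

```text
14.1 [0.55937167 0.11377514 0.12249434] [0.72877857 0.34262431 0.08221809]
```

View pics/w6.png

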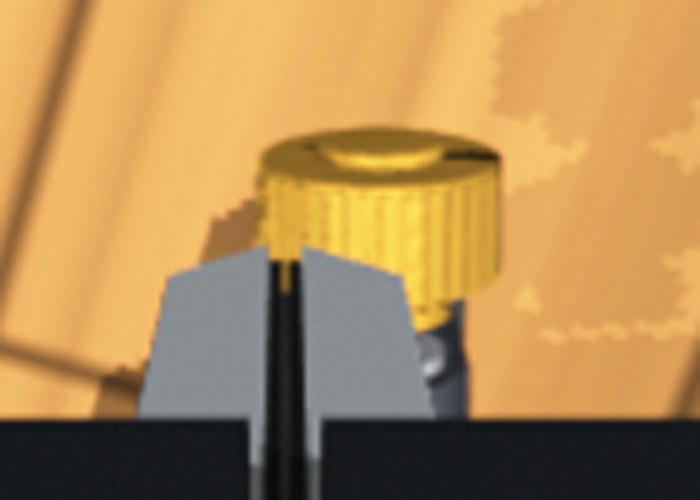

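servo_tool:
  plan:
    - [0,0,-0.4,0,0,0,0]
    - [0,0,-0.8,0,0,0.07,0]
    - [-0.2,-0.2,-0.8,0,0,0.14,0]
    - [-0.4,-0.4,-0.8,0,0,0.22,0]
    - [-0.6,-0.6,-0.8,0,0,0.3,0]
    - [-0.8,-0.8,-0.8,0,0,0.38,0]
    - [-1,-0.8,-0.8,0,0,0.45,0]
    - [-1,-0.8,-0.8,0,0,0.52,0]
    - [-1,-0.8,-0.8,0,0,0.6,0]
    - [-1,-0.8,-0.8,0,0,0.6,0]

```text
time: 14.98
tool_pos: [0.5137, -0.0059, 0.1987]
ee_rot: [-3.141, 0.0, 0.932]
wrist_force: [0.2, 0.2, -0.4]
width: 0.0005
finger_force: 0.0
```

The line is at (470,155), at the right-hand edge. That is about 810° (2.25 turns), so the loosening is done. Next, look at the jug.

servo_tool:
  plan:
    - [-0.1,0.1,0,0,0,0.07,0]
    - [-0.2,0.2,0,0,0,0.15,0]
    - [-0.32,0.31,0,0,0,0.22,0]
    - [-0.32,0.31,0,0,0,0.3,0]
    - [-0.32,0.31,0,0,0,0.38,0]
    - [-0.32,0.31,0,0,0,0.45,0]
    - [-0.32,0.31,0,0,0,0.52,0]
    - [-0.32,0.31,0,0,0,0.59,0]
    - [-0.32,0.31,0,0,0,0.59,0]

```text
time: 15.73
tool_pos: [0.5196, -0.0493, 0.1989]
ee_rot: [-3.142, 0.001, 0.01]
wrist_force: [-0.7, -0.7, 0.6]
width: 0.0004
finger_force: 0.0
```

```bash
python3 - <<'E'
from h import *
o=robot.get_obs();print(o['time'],o['tool_pos'],o['ee_rot'])
C=cam('wrist');im=robot.snapshot('wrist')[:,:,::-1];cv2.imwrite('pics/w7.png',im)
print(proj(C,[[.6255,-.05,.066],[.6255,-.05,.12],[.7255,-.05,.066],[.6255,.05,.066]]))
E
```

```text
15.7333 [ 0.51960897 -0.04931894  0.19886608] [-3.14154405e+00  6.77158461e-04  1.00018710e-02]
[[279.32796311  70.42611617]
 [279.99018331  58.480412  ]
 [280.76359966 -73.72891552]
 [154.73916931  69.26360384]]
```

View pics/w7.png

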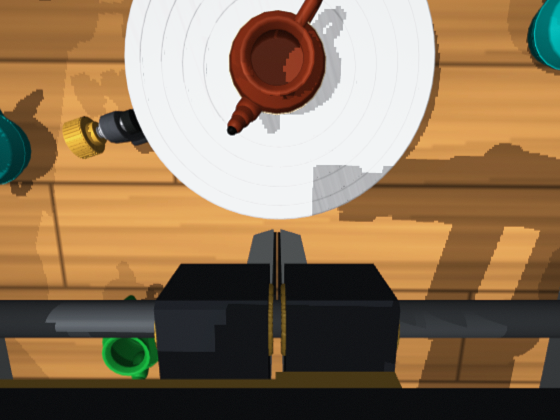

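The spout tip is at (233,130) and the jug's centre at about (279,60), so the spout bearing is about 147°. The handle at (315,5) agrees. I'll turn the wheel clockwise by about 147°, with the fingertip at a radius of 100 mm, starting from the near right.

servo_tool:
  plan:
    - [0.26,0.33,0,0,0,0,0]
    - [0.52,0.66,0,0,0,0,0]
    - [0.8,0.98,0.3,0,0,0,0]
    - [0.8,0.98,0.6,0,0,0,0]
    - [0.8,0.98,0.9,0,0,0,0]
    - [0.8,0.98,1,0,0,0,0]
    - [0.8,0.98,1,0,0,0,0]
    - [0.8,0.98,1,0,0,0,0]

```text
time: 16.45
tool_pos: [0.6003, -0.1464, 0.0998]
ee_rot: [-3.142, 0.0, 0.011]
wrist_force: [0.7, -0.1, 0.1]
width: 0.0007
finger_force: 0.0
```

servo_tool:
  plan:
    - [0,0,0.08,0,0,0,0]
    - [0,0,0.15,0,0,0,0]
    - [0,0,0.18,0,0,0,0]
    - [0,0,0.18,0,0,0,0]

```text
time: 16.78
tool_pos: [0.6012, -0.1468, 0.0833]
ee_rot: [3.14, -0.004, 0.009]
wrist_force: [0.3, 0.3, 4.2]
width: 0.0002
finger_force: 2.3
```

Contact at 4 N, height as expected. Turning.

servo_tool:
  plan:
    - [-0.1,-0.03,0,0,0,0,0]
    - [-0.2,-0.07,0,0,0,0,0]
    - [-0.29,-0.13,0,0,0,0,0]
    - [-0.37,-0.19,0,0,0,0,0]
    - [-0.45,-0.26,0,0,0,0,0]
    - [-0.52,-0.34,0,0,0,0,0]
    - [-0.58,-0.42,0,0,0,0,0]
    - [-0.63,-0.51,0,0,0,0,0]
    - [-0.67,-0.61,0,0,0,0,0]
    - [-0.71,-0.71,0,0,0,0,0]
    - [-0.73,-0.81,0,0,0,0,0]
    - [-0.74,-0.91,0,0,0,0,0]

```text
time: 17.78
tool_pos: [0.526, -0.056, 0.0833]
ee_rot: [3.14, -0.003, 0.009]
wrist_force: [0.6, -0.5, 5.6]
width: 0.0005
finger_force: 2.9
```

servo_tool:
  plan:
    - [0,-0.1,0,0,0,0,0]
    - [0.01,-0.21,0,0,0,0,0]
    - [0.03,-0.31,0,0,0,0,0]
    - [0.07,-0.41,0,0,0,0,0]
    - [0.11,-0.51,0,0,0,0,0]
    - [0.16,-0.6,0,0,0,0,0]
    - [0.22,-0.68,0,0,0,0,0]
    - [0.29,-0.76,0,0,0,0,0]
    - [0.37,-0.83,0,0,0,0,0]
    - [0.41,-0.86,0,0,0,0,0]
    - [0.45,-0.89,0,0,0,0,0]
    - [0.45,-0.89,0,0,0,0,0]

```text
time: 18.78
tool_pos: [0.5712, 0.034, 0.0833]
ee_rot: [-3.141, -0.004, 0.01]
wrist_force: [0.5, -0.0, 6.2]
width: 0.0005
finger_force: 3.2
```

```bash
python3 - <<'E'
from h import *
o=robot.get_obs();print(o['time'],o['tool_pos'],o['wrist_force'])
C=cam('scene');im=robot.snapshot('scene')[:,:,::-1];cv2.imwrite('pics/s2.png',im)
c2=cam('wrist');w=robot.snapshot('wrist')[:,:,::-1];cv2.imwrite('pics/w8.png',w)
print(proj(C,[[.6255,-.05,.11]]), proj(c2,[[.6255,-.05,.12]]))
a=cv2.resize(im[180:300,190:350],(533,400),interpolation=cv2.INTER_CUBIC)
cv2.imwrite('pics/c8.png',np.hstack([a,w[:400:2,::2].repeat(2,0)[:,:267]]))
E
```

```text
18.7833 [0.57118465 0.03403685 0.0832689 ] [ 0.52454249 -0.02933681  6.23902655]
[[260.33994865 231.97643373]] [[512.16567653 155.23557445]]
```

View pics/c8.png

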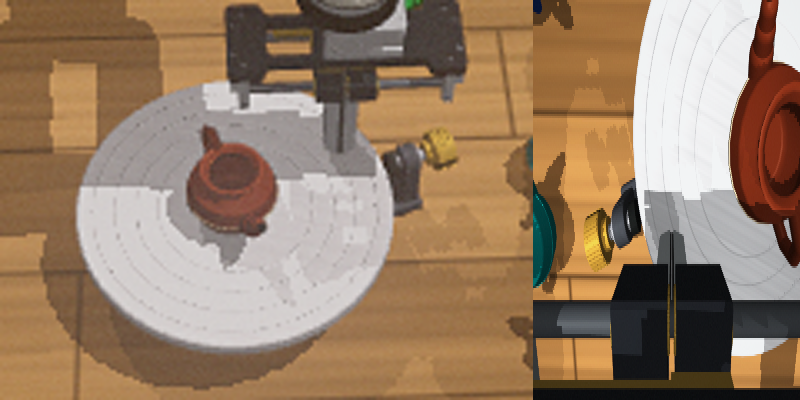

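The spout is now at the far side, pointing slightly left, at about (255,225) in the scene crop. The wheel has turned 133° by the fingertip's path, so about 14° more, then lift and look.

servo_tool:
  plan:
    - [0.05,-0.03,0,0,0,0,0]
    - [0.1,-0.06,0,0,0,0,0]
    - [0.16,-0.09,0,0,0,0,0]
    - [0.21,-0.11,0,0,0,0,0]
    - [0.21,-0.11,0,0,0,0,0]
    - [0.21,-0.11,0,0,0,0,0]
    - [0.21,-0.11,-0.2,0,0,0,0]
    - [0.21,-0.11,-0.5,0,0,0,0]

```text
time: 19.55
tool_pos: [0.5872, 0.0446, 0.1275]
ee_rot: [-3.141, 0.01, 0.009]
wrist_force: [-0.2, -0.1, -0.1]
width: 0.0004
finger_force: 0.0
```

servo_tool:
  plan:
    - [-0.2,0.1,-0.3,0,0,0,0]
    - [-0.5,0.3,-0.6,0,0,0,0]
    - [-0.8,0.6,-0.65,0,0,0,0]
    - [-1,0.95,-0.65,0,0,0,0]
    - [-1,0.95,-0.65,0,0,0,0]
    - [-1,0.95,-0.65,0,0,0,0]
    - [-1,0.95,-0.65,0,0,0,0]
    - [-1,0.95,-0.65,0,0,0,0]

```text
time: 20.22
tool_pos: [0.4915, -0.0507, 0.1957]
ee_rot: [-3.141, 0.001, 0.01]
wrist_force: [0.7, -0.1, 0.1]
width: 0.0003
finger_force: 0.0
```

```bash
python3 - <<'E'
from h import *
o=robot.get_obs();print(o['time'],o['tool_pos'],o['ee_rot'])
C=cam('wrist');im=robot.snapshot('wrist')[:,:,::-1].copy();cv2.imwrite('pics/w9.png',im)
q=proj(C,[[.6255,-.05,.11],[.6855,-.05,.11],[.5705,-.05,.11]]);print(q)
cv2.imwrite('pics/c9.png',cv2.resize(im[:200,180:380],(600,600),interpolation=cv2.INTER_CUBIC))
E
```

```text
20.2167 [ 0.49154996 -0.05067572  0.19566856] [-3.14065369e+00  1.15794580e-03  9.57340954e-03]
[[278.30766212  14.14476246]
 [279.23697127 -93.79682972]
 [277.5510289  102.02961177]]
```

View pics/c9.png

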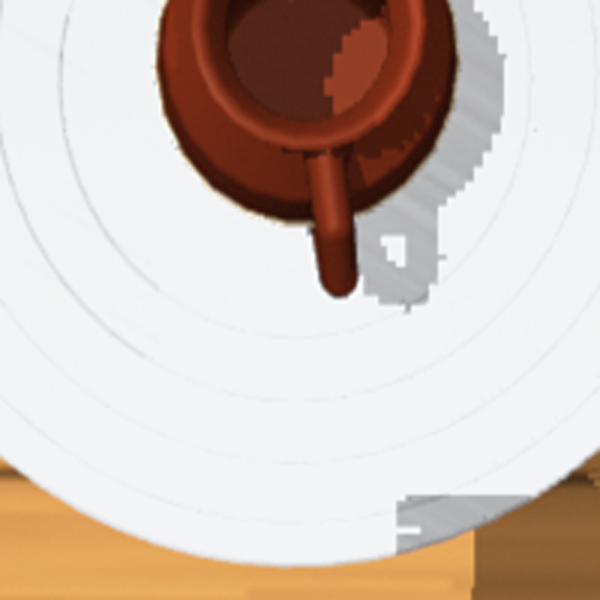

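I moved the camera the wrong way, but the handle is clear: from (322,155) to (338,285) in the crop, tilted about 7° right. So the spout is still about 7.5° left of straight away. I'll turn the wheel 7.5° clockwise from the near edge.

servo_tool:
  plan:
    - [0.34,0.06,0.3,0,0,0,0]
    - [0.34,0.06,0.6,0,0,0,0]
    - [0.34,0.06,0.9,0,0,0,0]
    - [0.34,0.06,0.97,0,0,0,0]
    - [0.34,0.06,0.97,0,0,0,0]
    - [0.34,0.06,0.97,0,0,0,0]

```text
time: 20.77
tool_pos: [0.526, -0.0568, 0.0999]
ee_rot: [-3.142, 0.0, 0.01]
wrist_force: [0.1, 1.2, 0.2]
width: 0.0003
finger_force: 0.0
```

servo_tool:
  plan:
    - [0,0,0.08,0,0,0,0]
    - [0,0,0.15,0,0,0,0]
    - [0,0,0.18,0,0,0,0]
    - [0,0,0.18,0,0,0,0]

```text
time: 21.1
tool_pos: [0.5263, -0.0577, 0.0833]
ee_rot: [3.141, -0.003, 0.008]
wrist_force: [-0.8, -0.1, 3.8]
width: 0.0003
finger_force: 2.0
```

servo_tool:
  plan:
    - [0,-0.03,0,0,0,0,0]
    - [0,-0.06,0,0,0,0,0]
    - [0,-0.1,0,0,0,0,0]
    - [0,-0.13,0,0,0,0,0]
    - [0,-0.13,0,0,0,0,0]
    - [0,-0.13,0,0,0,0,0]

```text
time: 21.6
tool_pos: [0.5266, -0.0442, 0.0833]
ee_rot: [3.141, -0.004, 0.009]
wrist_force: [-0.4, 0.6, 6.4]
width: 0.0006
finger_force: 2.9
```

servo_tool:
  plan:
    - [0,0,-0.2,0,0,0,0]
    - [0,0,-0.5,0,0,0,0]
    - [-0.1,0.06,-0.8,0,0,0,0]
    - [-0.1,0.06,-1,0,0,0,0]
    - [-0.1,0.06,-1,0,0,0,0]

```text
time: 22.02
tool_pos: [0.5179, -0.051, 0.1871]
ee_rot: [3.14, -0.01, 0.008]
wrist_force: [0.5, 0.4, 1.0]
width: 0.0003
finger_force: 0.0
```

servo_tool:
  plan:
    - [0,0,-0.3,0,0,0,0]
    - [0.2,0,-0.4,0,0,0,0]
    - [0.4,0,-0.4,0,0,0,0]
    - [0.4,0,-0.4,0,0,0,0]
    - [0.4,0,-0.4,0,0,0,0]
    - [0.4,0,-0.4,0,0,0,0]

```text
time: 22.52
tool_pos: [0.5543, -0.0499, 0.2196]
ee_rot: [-3.141, 0.004, 0.009]
wrist_force: [-0.0, -0.3, -0.7]
width: 0.0006
finger_force: 0.0
```

```bash
python3 - <<'E'
from h import *
o=robot.get_obs();print(o['time'],o['tool_pos'],o['ee_rot'])
C=cam('wrist');im=robot.snapshot('wrist')[:,:,::-1].copy();cv2.imwrite('pics/w10.png',im)
q=proj(C,[[.6255,-.05,.11],[.6855,-.05,.11],[.5705,-.05,.11]]);print(q)
h=cv2.cvtColor(im,cv2.COLOR_BGR2HSV);m=(((h[...,0]<12)|(h[...,0]>172))&(h[...,1]>120)&(h[...,2]<210)).astype(np.uint8)
n,l,s,ce=cv2.connectedComponentsWithStats(m);k=l[int(q[0,1])+36,int(q[0,0])] or 1+s[1:,4].argmax()
print(s[k],ce[k])
for r in range(s[k][1],s[k][1]+s[k][3],6):
    x=np.nonzero(l[r]==k)[0];print(r,x.min(),x.max(),(x.min()+x.max())/2)
cv2.imwrite('pics/c10.png',cv2.resize(im[:240,180:380],(500,600),interpolation=cv2.INTER_CUBIC))
E
```

```text
22.5167 [ 0.55428915 -0.04992369  0.21955534] [-3.14093332  0.00374293  0.0086079 ]
[[278.25437163 113.94840669]
 [278.96133496  27.80028661]
 [277.66954417 185.21346966]]
[ 239   31   86  151 6844] [281.28068381 108.26519579]
31 275 285 280.0
37 273 286 279.5
43 273 287 280.0
49 272 288 280.0
55 271 289 280.0
61 270 291 280.5
67 270 290 280.0
73 262 300 281.0
79 253 309 281.0
85 248 315 281.5
91 244 319 281.5
97 241 321 281.0
103 240 323 281.5
109 239 324 281.5
115 239 324 281.5
121 240 323 281.5
127 242 321 281.5
133 244 319 281.5
139 248 315 281.5
145 253 309 281.0
151 261 301 281.0
157 278 287 282.5
163 278 287 282.5
169 279 287 283.0
175 279 287 283.0
181 281 284 282.5
```

View pics/c10.png

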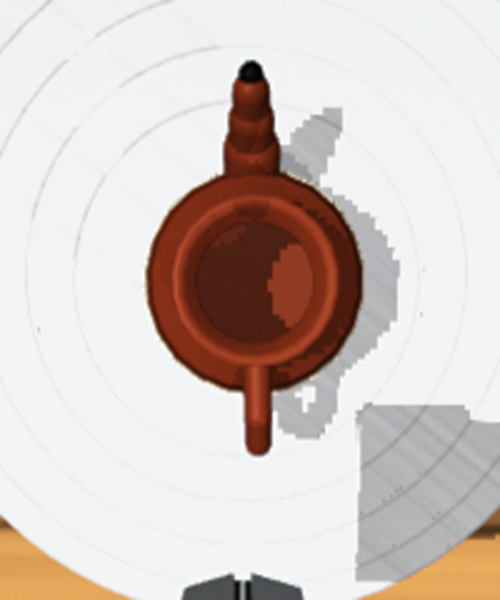

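The jug is fully in view: spout tip at (250,72) and handle end at (258,450) in the crop. The spout is about 1.6° left of square, so one small nudge of 2.8 mm.

servo_tool:
  plan:
    - [-0.28,0,0,0,0,0,0]
    - [-0.28,0,0.3,0,0,0,0]
    - [-0.28,0,0.6,0,0,0,0]
    - [-0.28,0,0.9,0,0,0,0]
    - [-0.28,0,1,0,0,0,0]

```text
time: 22.98
tool_pos: [0.5233, -0.0497, 0.1161]
ee_rot: [-3.14, 0.009, 0.008]
wrist_force: [0.0, 0.1, -0.4]
width: 0.0004
finger_force: 0.0
```

servo_tool:
  plan:
    - [0,0,0.2,0,0,0,0]
    - [0,0,0.33,0,0,0,0]
    - [0,0,0.38,0,0,0,0]
    - [0,0,0.4,0,0,0,0]
    - [0,0,0.4,0,0,0,0]
    - [0,-0.01,0.4,0,0,0,0]
    - [0,-0.02,0.4,0,0,0,0]
    - [0,-0.028,0.4,0,0,0,0]
    - [0,-0.028,0.4,0,0,0,0]
    - [0,-0.028,0.4,0,0,0,0]

```text
time: 23.82
tool_pos: [0.5272, -0.0477, 0.0833]
ee_rot: [3.141, -0.0, 0.008]
wrist_force: [-3.5, 0.9, 5.6]
width: 0.0004
finger_force: 2.7
```

servo_tool:
  plan:
    - [0,0,-0.1,0,0,0,0]
    - [0,0,-0.3,0,0,0,0]
    - [0,0,-0.6,0,0,0,0]
    - [0,0,-1,0,0,0,0]
    - [0,0,-1,0,0,0,0]

```text
time: 24.23
tool_pos: [0.5318, -0.0484, 0.1915]
ee_rot: [3.138, -0.017, 0.009]
wrist_force: [1.7, -0.5, 1.7]
width: 0.0004
finger_force: 0.0
```

servo_tool:
  plan:
    - [0,0,-0.3,0,0,0,0]
    - [0.2,0,-0.4,0,0,0,0]
    - [0.28,0,-0.4,0,0,0,0]
    - [0.28,0,-0.4,0,0,0,0]
    - [0.28,0,-0.4,0,0,0,0]
    - [0.28,0,-0.4,0,0,0,0]

```text
time: 24.73
tool_pos: [0.5543, -0.0472, 0.2197]
ee_rot: [-3.141, 0.004, 0.008]
wrist_force: [-0.4, -0.4, 0.2]
width: 0.0003
finger_force: 0.0
```

```bash
python3 - <<'E'
from h import *
o=robot.get_obs();print(o['time'],o['tool_pos'],o['ee_rot'],o['wrist_force'])
C=cam('wrist');im=robot.snapshot('wrist')[:,:,::-1].copy()
q=proj(C,[[.6255,-.05,.11],[.6855,-.05,.11],[.5705,-.05,.11]]);print(q)
h=cv2.cvtColor(im,cv2.COLOR_BGR2HSV);m=(((h[...,0]<12)|(h[...,0]>172))&(h[...,1]>120)&(h[...,2]<210)).astype(np.uint8)
n,l,s,ce=cv2.connectedComponentsWithStats(m);k=1+s[1:,4].argmax();k=l[int(q[0,1])+36,int(q[0,0])] or k
for r in range(s[k][1],s[k][1]+s[k][3],6):
    x=np.nonzero(l[r]==k)[0];print(r,(x.min()+x.max())/2,end='; ')
a=[cv2.imread('pics/scene0.png'),robot.snapshot('scene')[:,:,::-1]]
for t in('cup','brush','saucers','clay_bottle'):print(t,[(np.round(d['extent']).tolist(),round(d['conf'],2)) for d in robot.find_in(t,'scene')][:2])
E
```

```text
24.7333 [ 0.55429966 -0.04723804  0.21970462] [-3.14102957  0.00351844  0.00847276] [-0.37191522 -0.40382213  0.23646731]
[[281.75878495 114.02599311]
 [282.65122984  27.94701363]
 [281.02039854 185.24557148]]
31 285.5; 37 285.5; 43 285.0; 49 285.0; 55 285.0; 61 285.0; 67 285.0; 73 285.0; 79 284.5; 85 284.5; 91 285.0; 97 284.5; 103 284.5; 109 284.5; 115 285.0; 121 284.5; 127 284.5; 133 284.5; 139 284.5; 145 285.0; 151 284.5; 157 285.0; 163 284.5; 169 284.5; 175 284.5; 181 284.5; cup [([133.0, 232.0, 28.0, 34.0], 0.96)]
brush [([430.0, 257.0, 19.0, 57.0], 0.88)]
saucers [([401.0, 171.0, 37.0, 32.0], 0.67)]
clay_bottle [([138.0, 181.0, 26.0, 30.0], 0.72)]
```

```bash
python3 -c "from bench import robot; print(robot.close_job())"
```

```text
the job is handed in; nothing more can be done
None
```

The job is handed in, with no verdict returned: by the camera, the brake screw is loosened about 2.25 turns and the spout points straight away within about half a degree; the gripper is clear and the jug untouched.

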